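# Close the service cover of a potter's wheel and hold it shut

### The arm

A 7-joint arm with a two-finger parallel gripper is mounted at the origin on the work surface. World frame = base frame: x ahead of the robot, y to its left, z up, the work surface at z = 0. Lengths are in m, angles in rad, forces in N, time in s.
With the tool pointing down it reaches from about 0.4 to 0.875 m from the base axis. Payload 19.3 kg.
Tool frame: the origin (TCP) lies midway between the tips of the shut fingers; the grasp point (between the pads) lies bot.grip_point_offset behind it (bot.grip_point_offset is the distance from the TCP to the grasp point, in m); z points along the fingers, y is the direction in which the jaws open and shut (so a half turn about z gives the same grasp; the last joint's range is limited). The gripper opens to 85 mm and grips with 20 to 120 N. Pads are 22 mm wide; open, the fingers measure 114 mm over their backs; the gripper's body (76 mm by 85 mm) begins 54 mm behind the grasp point. The pads swing forward as they close: fully open they stand 13 mm farther back than shut.
Start: joints at [-1.335, 0.521, -0.036, 1.599, 0.021, 1.021, -0.113], TCP at [0.188, 0.596, 0.231] pointing down, gripper open.
Joint ranges: [-2.91, 2.91], [-0.3, 2.13], [-1.5, 1.42], [0.17, 2.43], [-1.26, 4.41], [0.16, 1.93], [-2.52, 2.52]. Speed limits (rad/s): [1.89, 1.89, 2.39, 2.39, 3.01, 3.01, 3.01].

### API

Orientations are given as [roll, pitch, yaw] about the fixed x, y, z axes, in that order (R = Rz(yaw) Ry(pitch) Rx(roll)).
In Python, from workcell import bot gives the robot as it stands.
- The arm moves only by the tool servo_tool, never from a script. Its argument "rows" is a list that holds one entry, the list of rows, each a list of 6 numbers: the shift along the tool's x, y, z in cm, then the turn, a rotation vector about the tool's x, y, z in degrees. A call has 1 to 5 rows; each row shifts and turns the commanded pose from where the row before left it, along the tool's axes as they then stand; what a row does not reach is not made up. A row lasts 1/8 s, in which the tool goes at most 62.5 mm and 10.7 degrees, less where a joint would pass 70% of its speed; a pose out of reach is approached as far as the arm can. A call is refused whole if a number of a shift passes 6.25 or a number of a turn 10.7, either way. A call with a gripper value outside its range is refused whole. "grip" is the opening, from -1 (shut) to 1 (fully open), so that 0 is half open, set as the call begins (left out, the last holds). The fingers move at their own pace and stop on an object; "squeeze" is the grip in N (left out, the last holds). Time passes only in rows, so rows that do not move let the fingers close. It gives the time, the measured TCP pose, the force and the opening at its end, in the units of the state.
- bot.observe(): the state, without advancing time (a new reading comes with each control period).
- bot.grab_frame(name): name is "scene" or "top"; returns a dict with "image" (384x512x3 uint8, red, green, blue), "K" (3x3 intrinsics, pixels), "R" (3x3) and "t" (3): a world point X has camera coordinates R X + t. Camera axes: x right, y down, z forward; pixel columns grow to the right and rows downward; lengths in m; the calibration is good to about 2 mm. A picture is of the moment at which its call begins. There is no depth.
- bot.job_done(): hands the job in, once; it reports no verdict.
The state is a dict: "clock": time; "qpos": joint angles; "qd": joint speeds; "joint_efforts": joint torques, N m; "position": TCP position; "tool_rot": TCP orientation; "force": force on the tool from outside, world axes, zero at the start; "moment": the same for the moment, N m; "grip_width": finger opening in m.
Only numpy, scipy, OpenCV 4.12 (cv2) and the standard library are available. Lean on these libraries where they do the work, as an engineer would, in place of code of your own. Each camera call takes 0.05 s, during which the arm holds its last target.

### The job

The potter's wheel has been serviced and is to be closed up. First slide the orange transport lock grip all the way to its end stop, on the side away from the robot; then turn the black quarter-turn fastener on the white cover clockwise until its slot (the yellow line) lines up with the two red marks; then press the sprung cover down flush against its frame and keep pressing: finish while still holding it shut, since it springs open when let go. Leave the bowl, the jar and the wooden rib on the bench where they are.

Things in the scene. Friction and masses are not known exactly. Their poses are not given: they have to be found in the camera images.
- wheel: Potter's wheel, fixed green machine, 300 x 555 mm, deck 110 mm above the bench. Origin: on the bench under the middle of the cover's frame; x points away from the robot, y left along the machine, z up; turned a little about z. Deck: x -150 to 150, y -175 to 380 mm. A steel frame 162 x 162 mm, top at z 114, lies round the origin under the white cover.
- wheelhead (a point): Centre of the wheelhead's top (disc 220 mm in diameter, at wheel x 0, y +255, z 146 mm). A clay pot, 104 mm in diameter, stands fixed on it, up to z 274.
- cover (a joint): Angle (rad) of the white cover, a plate 152 x 150 x 4 mm hinged along its far edge (wheel x +75, z 114). 0: flush on its frame, at a stop; 0.085: sprung open, near edge 13 mm up, as at the start. The spring gives 0.8 N m open, 1.06 shut: about 9 N at the blue spot hold it shut. Unless the fastener is within about 0.15 rad of its marks, its bar meets a keeper and the cover stops at about 0.07.
- press_spot (a point): Centre of the top of the blue spot (24 mm in diameter) near the near right corner of the cover, a good place to press straight down. 120 mm from the hinge line, at wheel x -45, y -37, z 119 mm with the cover shut, about 10 mm higher with it open. It moves with the cover.
- fastener (a joint): Angle (rad) of the quarter-turn fastener on the cover, growing clockwise seen from above. 0: its slot lies along wheel y, in line with the two red marks on the cover (aligned). It starts at -1.45 to -0.9 and has no stop or click at 0; it can turn from -1.55 to +0.4, with light friction (0.06 N m), and stays where it is left.
- fastener_grip (a point): Point on the fastener's axis to grip it at: 10 mm below its top, 20 mm above the cover's top, at wheel x -35, y +30 mm. The fastener is a steel disc 38 mm in diameter, 4 mm high, carrying a black upright wing 12 mm thick, 36 mm long, 26 mm high; the slot is the yellow line along the wing's top. The point's y axis lies along the wing.
- lock (a joint): Travel (m) of the transport lock grip along its track in the direction of wheel +x, away from the robot: 0 nearest the robot, 0.060 at the far end stop (fully home). It starts at 0 to 0.02. Friction 2 N; it stays where it is left.
- lock_top (a point): Centre of the top of the orange transport lock grip, a block 18 mm along wheel x, 24 mm along wheel y and 32 mm high (top at z 152), at wheel y -125, running on an aluminium track 110 x 50 mm whose top is at z 120. Wheel x of this point is -30 mm plus the travel.
- bowl: Loose fired clay bowl, 130 mm across and 55 mm high, on the bench to the right of the machine; origin under its centre. To be left alone.
- glaze_jar: Loose jar with a yellow cap, 66 mm across and 85 mm high, on the bench to the right; origin under its centre. To be left alone.
- rib: Loose wooden throwing rib, 100 x 45 x 8 mm, lying on the bench to the right; origin under its centre. To be left alone.

How it is judged:
On the way, in this order (a step that is already met when the one before it is completed fails the run):
1. the transport lock is at its far end stop (value of joint lock above 0.056 m), for 0.2 s.
2. the fastener's slot is in line with the red marks, the lock still home (value of joint fastener between -0.14 and 0.14 rad and value of joint lock above 0.056 m), for 0.2 s.
At the end, for the whole second after the job is handed in: The robot is pressing on the cover (or the fastener on it) with more than 4 N and the cover is flush (joint below 0.015 rad, under 2 mm at its near edge); the fastener is within 0.14 rad of the marks; the lock is within 4 mm of its end stop; none of the loose things bears on the cover (all of step 2 and value of joint cover below 0.015 rad and contact force between any of the fingers, the arm and cover above 4 N and contact force between each of bowl, glaze_jar, rib and cover below 0.5 N); the arm keeps its last pose, push and grip.
It fails at once if a bystander is moved more than 30 mm (distance of any of bowl, glaze_jar, rib from where it was at the start of the episode above 0.03 m).
It also fails if it takes over 61 s, if anything falls off the work surface, if the arm or the gripper's body presses on something with over 40 N, if the wrist force passes 120 N, or if a joint passes its speed limit or range.

## Working session

There is one attempt and no reset: what is moved stays moved. The work goes in short steps, Python scripts to look and compute and a tool call to move; the robot and the scene stay as the last step left them, time stands still between calls to the robot, and variables do not carry over. Pictures are saved under pics/ and viewed, and the job is handed in when it is done.

Besides the shell and the picture viewer there is one more tool, called in YAML: its name, and indented under it one key for each argument. servo_tool: Moves the arm, as the interface text tells. Its arguments: {"type":"object","properties":{"rows":{"type":"array"},"grip":{"type":"number"},"squeeze":{"type":"number"}},"required":["rows"]}

```bash
mkdir -p pics; ls; python3 - <<'E'
from workcell import bot
import cv2
print(bot.observe()); print(bot.grip_point_offset)
for n in("scene","top"):
    f=bot.grab_frame(n); cv2.imwrite(f"pics/{n}0.png",f["image"][:,:,::-1]); print(n,f["K"],f["R"],f["t"])
E
```

```text
pics
{'clock': 0.0, 'qpos': array([-1.33517109,  0.52201458, -0.03632281,  1.59998544,  0.0212107 ,
        1.02111141, -0.11277701]), 'qd': array([-0.00077494,  0.00020669, -0.00099572, -0.00144994, -0.00069443,
       -0.00102769,  0.00140128]), 'joint_efforts': array([-3.54304193e-04, -9.27092099e+01,  1.97929122e+00, -3.69960880e+01,
        1.77728443e-02,  7.52110442e-03,  8.10458090e-06]), 'position': array([0.18811562, 0.59567012, 0.23073352]), 'tool_rot': array([-3.14046297e+00,  9.23528321e-05,  2.83578169e+00]), 'force': array([-0.55635706,  0.06953675,  0.23084795]), 'moment': array([ 0.04245328,  0.00321007, -0.00077838]), 'grip_width': 0.08526778790949674}
0.0187
scene [[428.63861956   0.         253.25842154]
 [  0.         428.63861956 195.54399597]
 [  0.           0.           1.        ]] [[-0.49814485  0.8670932  -0.00103993]
 [ 0.61273007  0.35116418 -0.70798699]
 [-0.61352552 -0.35331727 -0.70622471]] [ 0.30542809 -0.21895729  1.56203896]
top [[442.94633672   0.         256.46180629]
 [  0.         442.94633672 194.67482591]
 [  0.           0.           1.        ]] [[-0.0093085  -0.99994608 -0.00460217]
 [-0.99141456  0.00982917 -0.1303862 ]
 [ 0.13042441  0.00334896 -0.9914526 ]] [-0.04547387  0.54062142  1.39593855]
```

View pics/scene0.png

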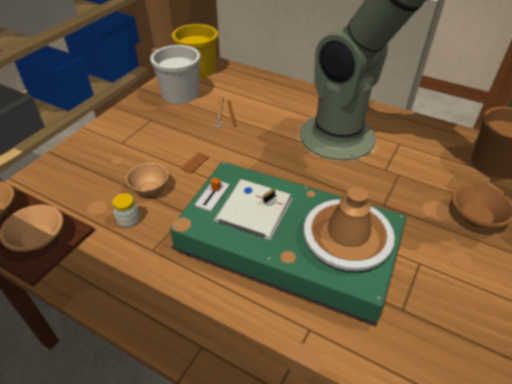

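View pics/top0.png

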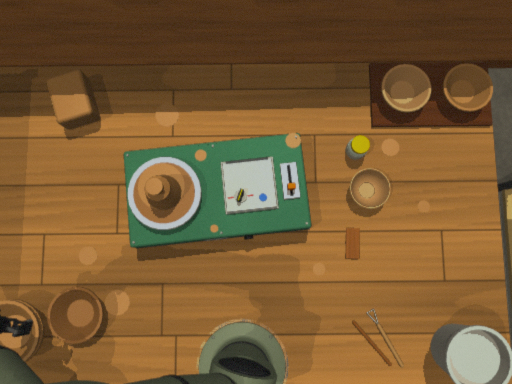

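```bash
python3 - <<'E'
import cv2
a=cv2.imread('pics/top0.png'); cv2.imwrite('pics/top0c.png',cv2.resize(a[100:250,220:420],None,fx=4,fy=4,interpolation=cv2.INTER_CUBIC))
E
```

```text
(no output)
```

View pics/top0c.png

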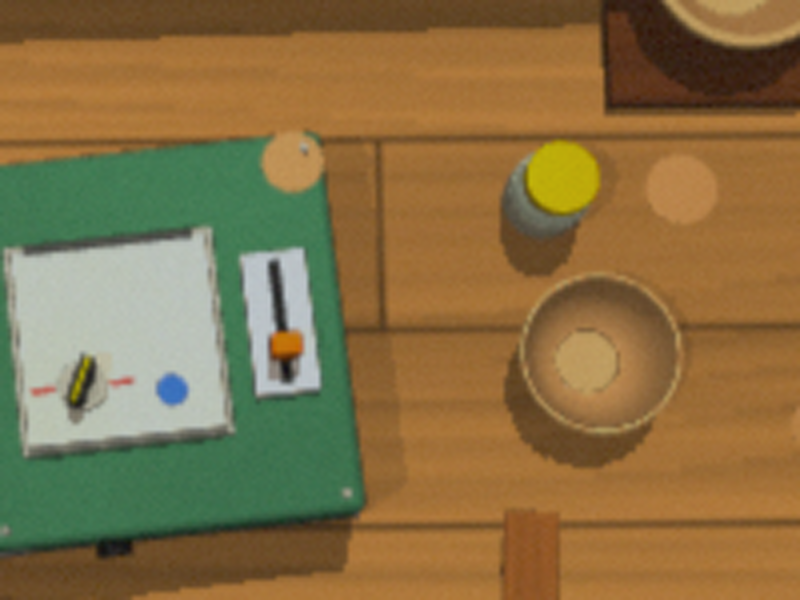

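```bash
cat > h.py <<'E'
import numpy as np, cv2
from scipy.optimize import least_squares
def proj(f,X):
    c=np.asarray(X)@f["R"].T+f["t"]; p=c@f["K"].T; return p[:,:2]/p[:,2:]
def back(f,uv,z):
    d=f["R"].T@np.linalg.inv(f["K"])@np.array([*uv,1.]); o=-f["R"].T@f["t"]; return o+d*(z-o[2])/d[2]
def w2w(p,P):
    P=np.atleast_2d(P); c,s=np.cos(p[2]),np.sin(p[2])
    return np.c_[p[0]+c*P[:,0]-s*P[:,1],p[1]+s*P[:,0]+c*P[:,1],P[:,2]]
E
python3 - <<'E'
from h import *
from workcell import bot
f=bot.grab_frame("top")
cr=lambda u,v:(220+u/4-.4,100+v/4-.4)
W=np.array([[-.15,-.175,.11],[.15,-.175,.11],[-.045,-.037,.129],[.055,-.1,.12],[.055,-.15,.12],[-.055,-.15,.12],[-.055,-.1,.12]])
U=np.array([cr(362,510),cr(322,135),cr(172,389),cr(240,255),cr(303,248),cr(320,388),cr(257,397)])
r=least_squares(lambda p:(proj(f,w2w(p,W))-U).ravel(),[.6,0,0])
p=r.x;print(p,r.fun.reshape(-1,2).round(2))
c,s=np.cos(p[2]),np.sin(p[2])
def inv(X): d=X[:2]-p[:2]; return c*d[0]+s*d[1],-s*d[0]+c*d[1]
print("lock",inv(back(f,cr(286,342),.152)))
print("fast",inv(back(f,cr(84,380),.150)))
a=back(f,cr(91,357),.153);b=back(f,cr(75,404),.153);d=a-b
print("wing ang world",np.arctan2(d[1],d[0]), a,b,inv(a),inv(b))
for n in([-.045,-.037,.119],[-.035,.03,.15]):print(w2w(p,n))
# scene check
g=bot.grab_frame("scene")
im=cv2.resize(g["image"][:,:,::-1][150:270,160:320],None,fx=5,fy=5,interpolation=cv2.INTER_CUBIC)
for q in proj(g,w2w(p,np.vstack([W,[[-.035,.03,.15],[.15,.38,.11]]]))): cv2.circle(im,tuple(((q-[160,150])*5).astype(int)),3,(255,0,255),-1)
cv2.imwrite("pics/s1.png",im)
np.save("pose.npy",p)
E
```

```text
[ 0.56216112 -0.0275426   0.08483573] [[ 0.71  0.69]
 [ 0.13 -1.48]
 [-0.4   0.19]
 [-0.09 -0.08]
 [ 0.38  0.15]
 [-0.04  0.57]
 [-0.69 -0.13]]
lock (np.float64(-0.020373372032486913), np.float64(-0.12547850017199386))
fast (np.float64(-0.034269407196189414), np.float64(0.026601359974286372))
wing ang world -0.33067676857907224 [ 0.5425306  -0.00933495  0.153     ] [0.5075265 0.0026813 0.153    ] (np.float64(-0.018017116877508867), np.float64(0.019805541293321714)) (np.float64(-0.05187713895394711), np.float64(0.03474461167500134))
[[ 0.52045812 -0.06822256  0.119     ]]
[[ 0.52474497 -0.00061618  0.15      ]]
```

View pics/s1.png

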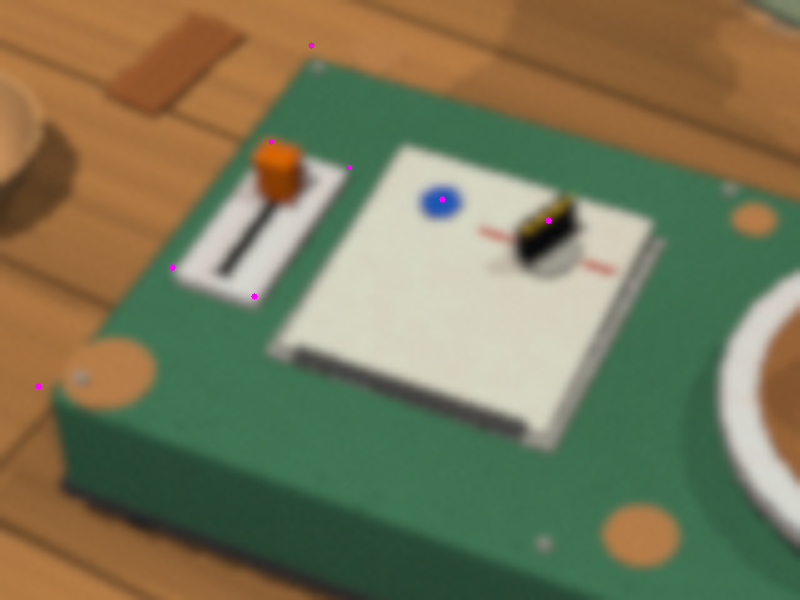

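servo_tool:
  rows:
    - [[0,0,-2.2,0,0,10],[0,0,-2.2,0,0,10],[0,0,-2.2,0,0,10],[0,0,-2.2,0,0,10],[0,0,-2.2,0,0,10]]
  grip: -1

```text
clock: 0.82
position: [0.1881, 0.5959, 0.3419]
tool_rot: [-3.141, 0.0, 1.957]
force: [-0.5, -0.2, -0.6]
grip_width: 0.0004
```

servo_tool:
  rows:
    - [[0,0,0,0,0,9],[0,0,0,0,0,8.6],[0,0,0,0,0,0]]

```text
clock: 1.2
position: [0.188, 0.596, 0.3411]
tool_rot: [3.142, 0.0, 1.657]
force: [-0.4, 0.2, -1.0]
grip_width: 0.0005
```

```bash
cat >> h.py <<'E'
from scipy.spatial.transform import Rotation as Rn
def delta(bot,T,yaw=None):
    o=bot.observe(); R=Rn.from_euler('xyz',o["tool_rot"])
    print("t",o["clock"],"pos",o["position"].round(4),"rot",o["tool_rot"].round(3),"F",o["force"].round(1),"w",round(o["grip_width"],4))
    print("tool shift cm",(R.inv().apply(np.array(T)-o["position"])*100).round(2))
    if yaw is not None: print("turn deg",(R.inv()*Rn.from_euler('xyz',[np.pi,0,yaw])).as_rotvec(degrees=True).round(2))
E
python3 - <<'E'
from h import *
from workcell import bot
p=np.load("pose.npy")
T=w2w(p,[-.075,-.125,.34])[0];print(T)
delta(bot,T,1.656)
E
```

```text
[ 0.4980226 -0.1584481  0.34     ]
t 1.2 pos [0.188  0.596  0.3411] rot [3.142 0.    1.657] F [-0.4  0.2 -1. ] w 0.0005
tool shift cm [-77.83  24.4    0.14]
turn deg [0.   0.02 0.05]
```

servo_tool:
  rows:
    - [[-4,4,0,0,0,0],[-4,4,0,0,0,0],[-4,4,0,0,0,0],[-4,4,0,0,0,0],[-4,4,0,0,0,0]]

```text
clock: 1.82
position: [0.4056, 0.4124, 0.3414]
tool_rot: [3.142, -0.0, 1.661]
force: [0.5, 0.9, 0.6]
grip_width: 0.0004
```

servo_tool:
  rows:
    - [[-4,4.4,0,0,0,0],[-5,0,0,0,0,0],[-5,0,0,0,0,0],[-5,0,0,0,0,0],[-5,0,0,0,0,0]]

```text
clock: 2.45
position: [0.4686, 0.1767, 0.3414]
tool_rot: [3.141, -0.0, 1.66]
force: [1.4, 0.6, -0.5]
grip_width: 0.0002
```

servo_tool:
  rows:
    - [[-5,0,0,0,0,0],[-5,0,0,0,0,0],[-5,0,0,0,0,0],[-5,0,0,0,0,0],[-5,0,0,0,0,0]]

```text
clock: 3.08
position: [0.4899, -0.0723, 0.3414]
tool_rot: [3.141, -0.0, 1.661]
force: [0.2, 1.4, -0.3]
grip_width: 0.0001
```

```bash
python3 - <<'E'
from h import *
from workcell import bot
p=np.load("pose.npy")
delta(bot,w2w(p,[-.075,-.125,.20])[0],1.656)
print(bot.observe()["qpos"].round(2))
E
```

```text
t 3.075 pos [ 0.4899 -0.0723  0.3414] rot [ 3.141 -0.     1.661] F [ 0.2  1.4 -0.3] w 0.0001
tool shift cm [-8.65  0.03 14.14]
turn deg [ 0.02 -0.    0.27]
[-0.44  0.23  0.57  1.8  -0.13  1.15  0.26]
```

servo_tool:
  rows:
    - [[-4.2,0,3.5,0,0,0],[-4,0,3.5,0,0,0],[0,0,3.5,0,0,0.2],[0,0,3,0,0,0],[0,0,0,0,0,0]]

```text
clock: 3.7
position: [0.4959, -0.1524, 0.205]
tool_rot: [-3.138, -0.001, 1.655]
force: [0.0, -0.3, 1.2]
grip_width: -0.0001
```

```bash
python3 - <<'E'
from h import *
from workcell import bot
p=np.load("pose.npy")
delta(bot,w2w(p,[-.075,-.125,.133])[0],1.656)
f=bot.grab_frame("top");g=bot.grab_frame("scene")
z=lambda f,u,v:cv2.resize(f["image"][:,:,::-1][v:v+100,u:u+130],None,fx=4,fy=4,interpolation=cv2.INTER_CUBIC)
cv2.imwrite("pics/a1.png",np.vstack([z(f,215,130)[:300],z(g,170,150)[:300]]))
E
```

```text
t 3.7 pos [ 0.4959 -0.1524  0.205 ] rot [-3.138e+00 -1.000e-03  1.655e+00] F [ 0.  -0.3  1.2] w -0.0001
tool shift cm [-0.63  0.18  7.19]
turn deg [-0.2  -0.03 -0.04]
```

View pics/a1.png

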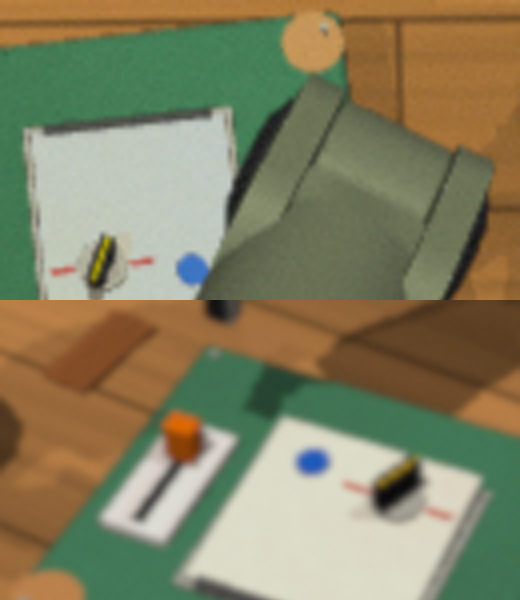

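servo_tool:
  rows:
    - [[-0.5,0.1,3.5,0,0,0],[0,0,3.5,0,0,0],[0,0,0,0,0,0]]

```text
clock: 4.18
position: [0.498, -0.1572, 0.1361]
tool_rot: [-3.14, -0.0, 1.654]
force: [0.5, 0.6, 0.6]
grip_width: -0.0001
```

```bash
python3 - <<'E'
from h import *
from workcell import bot
p=np.load("pose.npy")
delta(bot,w2w(p,[-.045,-.125,.133])[0],1.656)
g=bot.grab_frame("scene")
z=lambda f,u,v:cv2.resize(f["image"][:,:,::-1][v:v+100,u:u+130],None,fx=5,fy=5,interpolation=cv2.INTER_CUBIC)
cv2.imwrite("pics/a2.png",z(g,170,130))
E
```

```text
t 4.175 pos [ 0.498  -0.1572  0.1361] rot [-3.14  -0.     1.654] F [0.5 0.6 0.6] w -0.0001
tool shift cm [-0.12  2.99  0.31]
turn deg [-0.09 -0.03 -0.14]
```

View pics/a2.png

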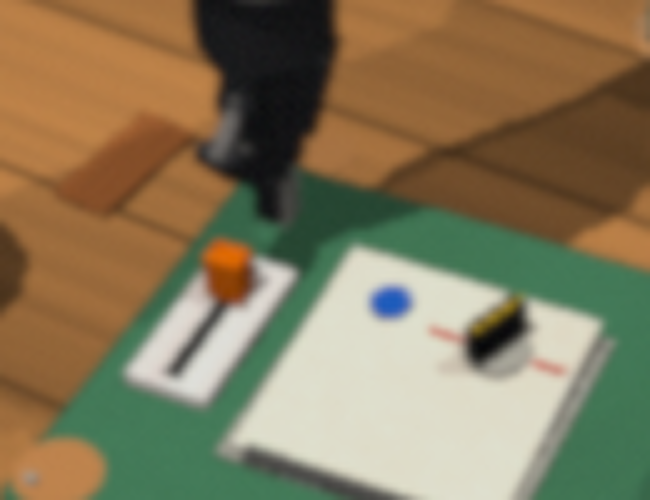

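servo_tool:
  rows:
    - [[-0.1,1.5,0.2,0,0,0],[0,1.5,0,0,0,0],[0,1.2,0,0,0,0],[0,1,0,0,0,0],[0,1,0,0,0,0]]

```text
clock: 4.85
position: [0.5607, -0.1531, 0.1343]
tool_rot: [-3.141, -0.0, 1.652]
force: [-1.8, 1.7, 1.6]
grip_width: 0.0002
```

servo_tool:
  rows:
    - [[0,0.5,0,0,0,0],[0,0.3,0,0,0,0],[0,0,0,0,0,0]]

```text
clock: 5.22
position: [0.5683, -0.1527, 0.1343]
tool_rot: [3.141, 0.0, 1.652]
force: [0.2, -0.3, -0.2]
grip_width: -0.0002
```

```bash
python3 - <<'E'
from h import *
from workcell import bot
p=np.load("pose.npy")
delta(bot,w2w(p,[0.010,-.125,.133])[0],1.656)
g=bot.grab_frame("scene")
z=lambda f,u,v:cv2.resize(f["image"][:,:,::-1][v:v+100,u:u+130],None,fx=5,fy=5,interpolation=cv2.INTER_CUBIC)
cv2.imwrite("pics/a3.png",z(g,170,130))
E
```

```text
t 5.225 pos [ 0.5683 -0.1527  0.1343] rot [3.141 0.    1.652] F [ 0.2 -0.3 -0.2] w -0.0002
tool shift cm [0.03 1.45 0.13]
turn deg [ 0.01  0.01 -0.21]
```

View pics/a3.png

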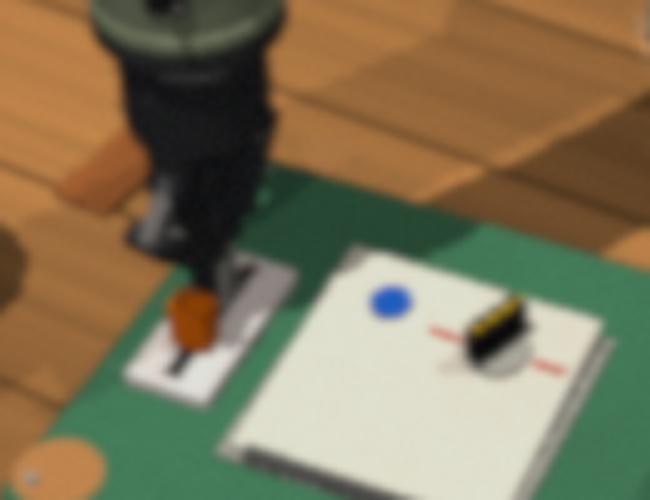

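servo_tool:
  rows:
    - [[0,0.5,0,0,0,0],[0,0.4,0,0,0,0],[0,0,0,0,0,0]]

```text
clock: 5.65
position: [0.5776, -0.1519, 0.1343]
tool_rot: [3.141, 0.0, 1.653]
force: [0.5, 0.1, -0.2]
grip_width: -0.0
```

servo_tool:
  rows:
    - [[0,0.2,0,0,0,0],[0,0.2,0,0,0,0],[0,0,0,0,0,0]]

```text
clock: 6.02
position: [0.5796, -0.1518, 0.1342]
tool_rot: [-3.139, -0.001, 1.652]
force: [-12.4, 1.0, 8.4]
grip_width: -0.0001
```

servo_tool:
  rows:
    - [[0,0.1,0,0,0,0],[0,0,0,0,0,0],[0,0,0,0,0,0]]

```text
clock: 6.4
position: [0.5798, -0.1518, 0.1342]
tool_rot: [-3.137, -0.001, 1.652]
force: [-18.7, 0.7, 12.7]
grip_width: 0.0
```

```bash
python3 - <<'E'
from h import *
from workcell import bot
p=np.load("pose.npy")
delta(bot,w2w(p,[0.010,-.125,.133])[0],1.656)
g=bot.grab_frame("scene")
z=lambda f,u,v:cv2.resize(f["image"][:,:,::-1][v:v+100,u:u+130],None,fx=5,fy=5,interpolation=cv2.INTER_CUBIC)
im=z(g,170,130)
for q in proj(g,w2w(p,[[.039,-.113,.152],[.039,-.137,.152],[.021,-.137,.152],[.021,-.113,.152]])): cv2.circle(im,tuple(((q-[170,130])*5).astype(int)),2,(255,0,255),-1)
cv2.imwrite("pics/a4.png",im)
E
```

```text
t 6.4 pos [ 0.5798 -0.1518  0.1342] rot [-3.137e+00 -1.000e-03  1.652e+00] F [-18.7   0.7  12.7] w 0.0
tool shift cm [0.03 0.29 0.12]
turn deg [-0.24 -0.07 -0.25]
```

View pics/a4.png

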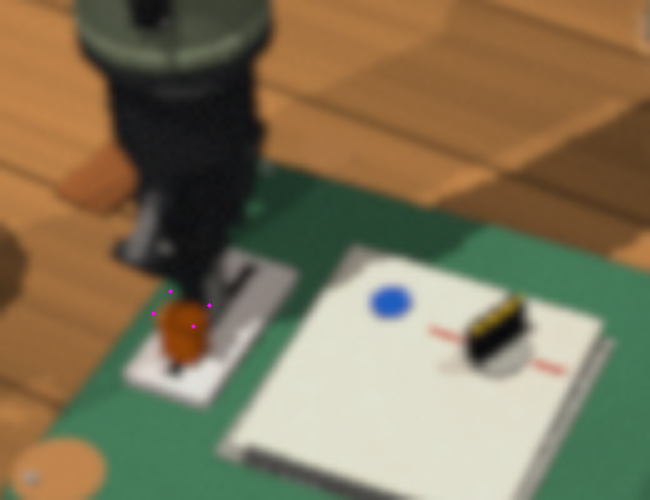

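servo_tool:
  rows:
    - [[0,-1.5,0,0,0,0],[0,-1.5,-1,0,0,-10],[0,0,-4,0,0,-10],[0,0,-4,0,0,-10],[0,0,0,0,0,-10]]
  grip: 0.2

```text
clock: 7.08
position: [0.5537, -0.1545, 0.2274]
tool_rot: [3.138, 0.004, 2.356]
force: [-0.0, 0.5, -0.6]
grip_width: 0.051
```

servo_tool:
  rows:
    - [[0,0,0,0,0,-10],[0,0,0,0,0,-10],[0,0,0,0,0,-6],[0,0,0,0,0,0]]

```text
clock: 7.58
position: [0.5524, -0.1541, 0.2244]
tool_rot: [3.141, 0.0, 2.803]
force: [-0.2, 0.4, 0.7]
grip_width: 0.0513
```

```bash
python3 - <<'E'
from h import *
from workcell import bot
f=bot.grab_frame("top");g=bot.grab_frame("scene")
cr=lambda u,v:(220+u/4-.4,100+v/4-.4)
cs=lambda u,v:(160+u/5-.4,150+v/5-.4)
# top: spot, track corners, ; scene: spot, 3 track corners
W=np.array([[-.045+.001,-.037,.129],[.055,-.1,.12],[.055,-.15,.12],[-.055,-.15,.12],[-.055,-.1,.12]])
U=np.array([cr(172,389),cr(240,255),cr(303,248),cr(320,388),cr(257,397)])
W2=W[[0,4,2,1]];U2=np.array([cs(441,203),cs(350,168),cs(173,275),cs(256,305)])
res=lambda p:np.r_[(proj(f,w2w(p,W))-U).ravel(),(proj(g,w2w(p,W2))-U2).ravel(),(p[2]-.085)*300]
r=least_squares(res,[.6,0,0]);p=r.x;print(p,r.fun.round(2))
c,s=np.cos(p[2]),np.sin(p[2])
def inv(X): d=X[:2]-p[:2]; return c*d[0]+s*d[1],-s*d[0]+c*d[1]
a=back(f,cr(91,357),.157);b=back(f,cr(75,404),.157)
print("top wing",(a+b)/2,inv((a+b)/2))
a=back(g,cs(570,200),.157);b=back(g,cs(524,242),.157);d=a-b
print("scene wing",(a+b)/2,inv((a+b)/2),np.arctan2(d[1],d[0]))
print("nominal",w2w(p,[-.032,.03,.157]))
np.save("pose2.npy",p)
delta(bot,w2w(p,[-.032,.03,.20])[0],2.81)
z=lambda f,u,v:cv2.resize(f["image"][:,:,::-1][v:v+60,u:u+80],None,fx=9,fy=9,interpolation=cv2.INTER_CUBIC)
cv2.imwrite("pics/b1.png",z(g,235,165));
E
```

```text
[ 0.56302707 -0.02775723  0.08574137] [-0.35 -0.43 -0.04 -0.39  0.43 -0.17  0.04  0.24 -0.61 -0.44  0.27  0.15
 -0.02  0.39  0.07 -0.89 -0.21 -1.17  0.22]
top wing [ 0.52450127 -0.00348707  0.157     ] (np.float64(-0.03630586880371244), np.float64(0.027480212337045635))
scene wing [0.53073321 0.00064907 0.157     ] (np.float64(-0.02974261534032803), np.float64(0.031067481824294446)) 2.990169792348348
nominal [[ 0.52857553 -0.0006078   0.157     ]]
t 7.675 pos [ 0.5523 -0.1541  0.2244] rot [3.142 0.    2.801] F [-0.5 -0.3 -0.4] w 0.0513
tool shift cm [ 7.36 13.68  2.44]
turn deg [ 0.    0.01 -0.49]
```

View pics/b1.png

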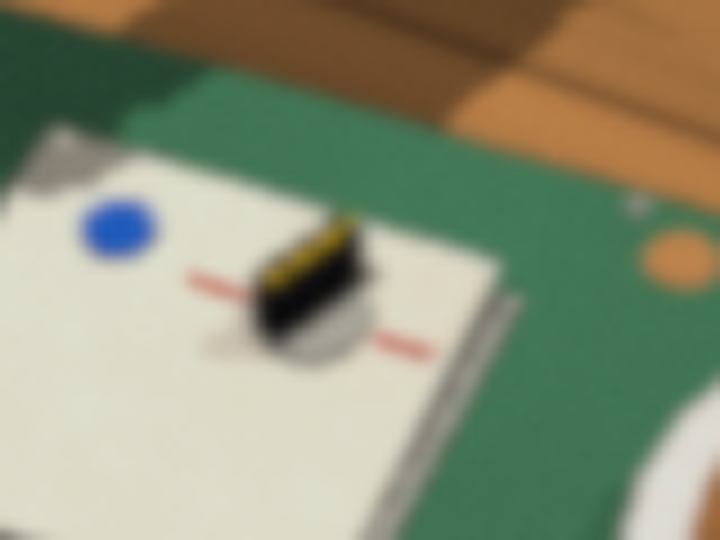

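servo_tool:
  rows:
    - [[2.5,4.6,0,0,0,-2],[2.5,4.6,0,0,0,0],[2.36,4.48,0,0,0,0],[0,0,1,0,0,0],[0,0,0,0,0,0]]

```text
clock: 8.3
position: [0.5243, -0.0014, 0.2138]
tool_rot: [-3.141, -0.001, 2.838]
force: [0.2, -0.2, -0.0]
grip_width: 0.0513
```

```bash
python3 - <<'E'
from h import *
from workcell import bot
p=np.load("pose2.npy")
delta(bot,w2w(p,[-.032,.03,.139])[0],2.83)
f=bot.grab_frame("top");g=bot.grab_frame("scene")
a=back(g,(273.5,189.6),.157);b=back(g,(264.4,196.8),.157);d=a-b;print(a,b,np.arctan2(d[1],d[0]))
z=lambda f,u,v:cv2.resize(f["image"][:,:,::-1][v:v+80,u:u+100],None,fx=7,fy=7,interpolation=cv2.INTER_CUBIC)
cv2.imwrite("pics/b2.png",z(g,225,140));
E
```

```text
t 8.3 pos [ 0.5243 -0.0014  0.2138] rot [-3.141e+00 -1.000e-03  2.838e+00] F [ 0.2 -0.2 -0. ] w 0.0513
tool shift cm [-0.39  0.21  7.48]
turn deg [-0.04 -0.04  0.46]
[0.5110644  0.00344046 0.157     ] [ 0.54667484 -0.00449585  0.157     ] 2.922311578644999
```

View pics/b2.png

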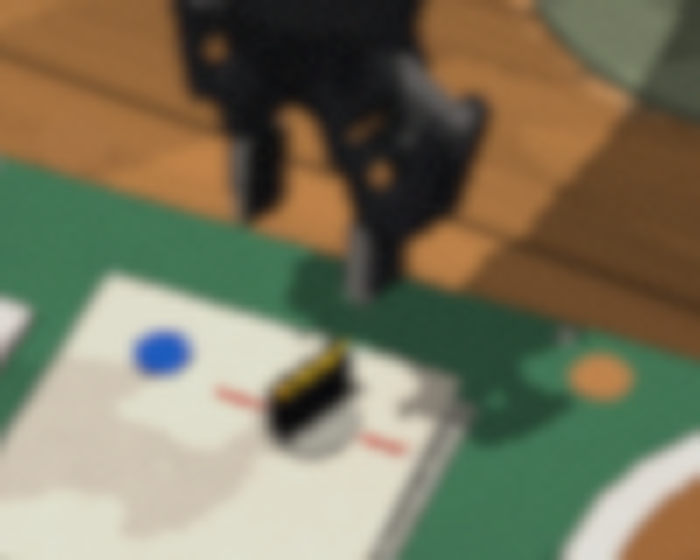

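servo_tool:
  rows:
    - [[-0.2,0.1,2.5,0,0,0],[0,0,2.5,0,0,0],[0,0,1.5,0,0,0],[0,0,0,0,0,0]]

```text
clock: 8.9
position: [0.5265, -0.0014, 0.1488]
tool_rot: [-3.141, -0.001, 2.838]
force: [0.1, -0.1, 0.2]
grip_width: 0.0516
```

```bash
python3 - <<'E'
from h import *
from workcell import bot
p=np.load("pose2.npy")
delta(bot,w2w(p,[-.032,.03,.139])[0],2.83)
g=bot.grab_frame("scene")
z=lambda f,u,v:cv2.resize(f["image"][:,:,::-1][v:v+80,u:u+100],None,fx=7,fy=7,interpolation=cv2.INTER_CUBIC)
cv2.imwrite("pics/b3.png",z(g,225,140));
E
```

```text
t 8.9 pos [ 0.5265 -0.0014  0.1488] rot [-3.141e+00 -1.000e-03  2.838e+00] F [ 0.1 -0.1  0.2] w 0.0516
tool shift cm [-0.18  0.14  0.98]
turn deg [-0.04 -0.07  0.46]
```

View pics/b3.png

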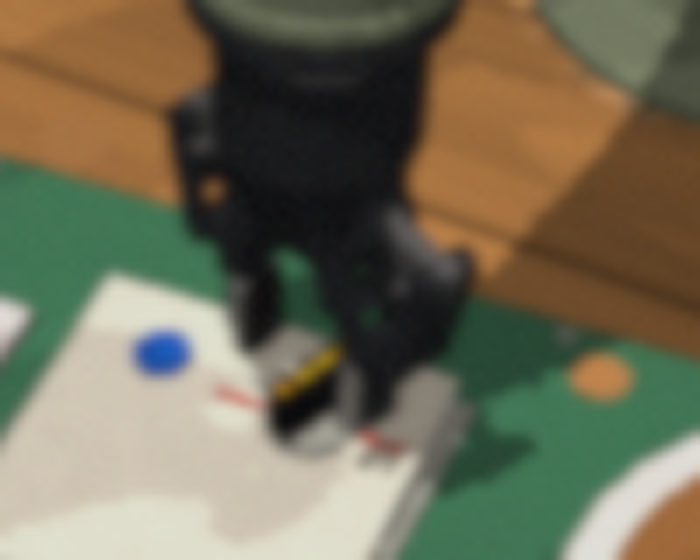

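servo_tool:
  rows:
    - [[-0.1,0.1,0.8,0,0,0],[0,0,0,0,0,0]]

```text
clock: 9.2
position: [0.528, -0.0, 0.1412]
tool_rot: [3.142, 0.0, 2.839]
force: [-1.4, -0.6, 0.6]
grip_width: 0.0511
```

servo_tool:
  rows:
    - [[0,0,0,0,0,0],[0,0,0,0,0,0],[0,0,0,0,0,0],[0,0,0,0,0,0]]
  grip: -1
  squeeze: 30

```text
clock: 9.7
position: [0.5274, -0.003, 0.1416]
tool_rot: [-3.139, 0.0, 2.837]
force: [-5.2, -17.3, 6.0]
grip_width: 0.0114
```

```bash
python3 - <<'E'
from h import *
from workcell import bot
p=np.load("pose2.npy")
delta(bot,w2w(p,[-.032,.03,.139])[0],1.6565)
print(bot.observe()["moment"])
g=bot.grab_frame("scene");f=bot.grab_frame("top")
z=lambda f,u,v:cv2.resize(f["image"][:,:,::-1][v:v+80,u:u+100],None,fx=7,fy=7,interpolation=cv2.INTER_CUBIC)
cv2.imwrite("pics/b4.png",z(g,225,140));
E
```

```text
t 9.7 pos [ 0.5274 -0.003   0.1416] rot [-3.139  0.     2.837] F [ -5.2 -17.3   6. ] w 0.0114
tool shift cm [-0.04  0.26  0.26]
turn deg [-0.15  0.11 67.64]
[-3.65559341  0.98388176  0.12329178]
```

View pics/b4.png

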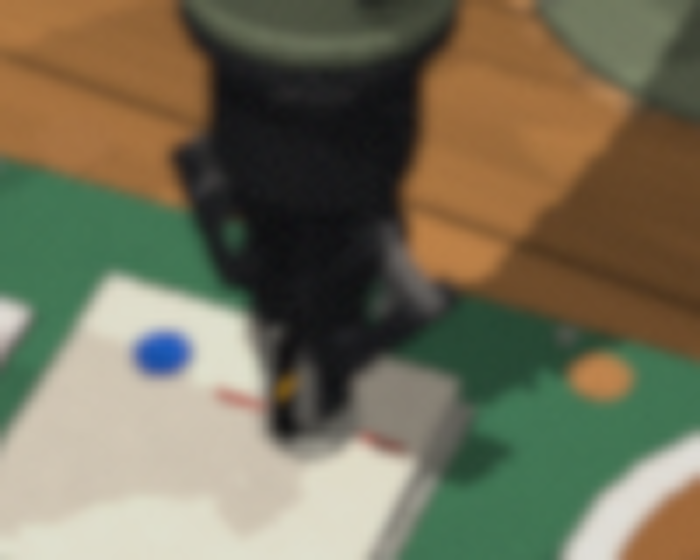

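servo_tool:
  rows:
    - [[0,-0.3,0,0,0,0],[0,0,0,0,0,5],[0,0,0,0,0,7],[0,0,0,0,0,7],[0,0,0,0,0,0]]

```text
clock: 10.42
position: [0.5268, -0.0043, 0.1416]
tool_rot: [-3.14, 0.001, 2.505]
force: [-2.2, -7.6, 5.7]
grip_width: 0.0112
```

servo_tool:
  rows:
    - [[0,-0.1,0,0,0,7],[0,0,0,0,0,7],[0,0,0,0,0,7],[0,0,0,0,0,7],[0,0,0,0,0,0]]

```text
clock: 11.05
position: [0.5254, -0.0052, 0.1413]
tool_rot: [-3.139, 0.001, 2.016]
force: [-6.3, -8.5, 4.4]
grip_width: 0.0113
```

servo_tool:
  rows:
    - [[0,0,0,0,0,7],[0,0,0,0,0,7],[0,0,0,0,0,5],[0,0,0,0,0,0],[0,0,0,0,0,0]]

```text
clock: 11.68
position: [0.5244, -0.0052, 0.141]
tool_rot: [-3.137, 0.001, 1.686]
force: [-11.5, -8.8, 6.1]
grip_width: 0.0112
```

```bash
python3 - <<'E'
from h import *
from workcell import bot
p=np.load("pose2.npy")
delta(bot,w2w(p,[-.032,.03,.139])[0],1.6565)
print(bot.observe()["moment"])
g=bot.grab_frame("scene");f=bot.grab_frame("top")
z=lambda f,u,v:cv2.resize(f["image"][:,:,::-1][v:v+80,u:u+100],None,fx=7,fy=7,interpolation=cv2.INTER_CUBIC)
cv2.imwrite("pics/b5.png",z(g,225,140));
E
```

```text
t 11.675 pos [ 0.5244 -0.0052  0.141 ] rot [-3.137e+00  1.000e-03  1.686e+00] F [-11.5  -8.8   6.1] w 0.0112
tool shift cm [0.41 0.47 0.2 ]
turn deg [-0.23  0.05  1.71]
[-2.23734836  2.7996766   0.00921787]
```

View pics/b5.png

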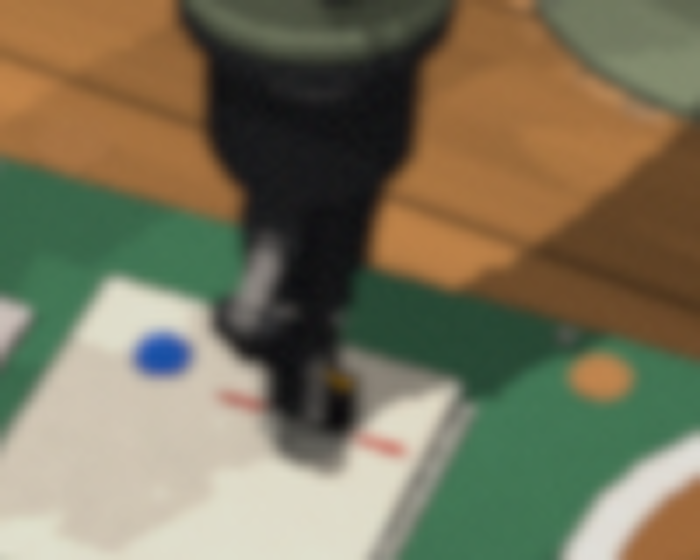

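servo_tool:
  rows:
    - [[-0.15,-0.2,0,0,0,1.7],[0,0,0,0,0,0],[0,0,0,0,0,0]]

```text
clock: 12.15
position: [0.5243, -0.0055, 0.1412]
tool_rot: [-3.141, -0.0, 1.658]
force: [-5.5, 0.6, 3.3]
grip_width: 0.0115
```

servo_tool:
  rows:
    - [[0,0,0,0,0,0],[0,0,0,0,0,0],[0,0,0,0,0,0]]
  grip: 0

```text
clock: 12.52
position: [0.5249, -0.0055, 0.1414]
tool_rot: [3.141, 0.0, 1.658]
force: [0.4, 0.1, -0.3]
grip_width: 0.0425
```

servo_tool:
  rows:
    - [[0,0,-3,0,0,0],[0,0,-3,0,0,0],[0,0,0,0,0,0]]

```text
clock: 12.9
position: [0.5257, -0.0055, 0.203]
tool_rot: [3.138, -0.0, 1.658]
force: [-0.2, 0.1, 0.1]
grip_width: 0.0426
```

servo_tool:
  rows:
    - [[-4,-3,0,0,0,0],[-4,-3,0,0,0,0],[0,0,0,0,0,0]]
  grip: -1

```text
clock: 13.28
position: [0.47, -0.0931, 0.201]
tool_rot: [-3.141, 0.0, 1.653]
force: [-0.2, 0.8, -0.1]
grip_width: -0.0001
```

```bash
python3 - <<'E'
from h import *
from workcell import bot
p=np.load("pose2.npy")
delta(bot,w2w(p,[-.0445,-.037,.15])[0],1.6565)
g=bot.grab_frame("scene");f=bot.grab_frame("top")
z=lambda f,u,v:cv2.resize(f["image"][:,:,::-1][v:v+50,u:u+80],None,fx=9,fy=6,interpolation=cv2.INTER_CUBIC)
z=lambda f,u,v:cv2.resize(f["image"][:,:,::-1][v:v+40,u:u+80],None,fx=7,fy=7,interpolation=cv2.INTER_CUBIC)
cv2.imwrite("pics/c1.png",np.vstack([z(f,215,175),z(g,235,175)]))
E
```

```text
t 13.275 pos [ 0.47   -0.0931  0.201 ] rot [-3.141  0.     1.653] F [-0.2  0.8 -0.1] w -0.0001
tool shift cm [2.04 5.38 5.1 ]
turn deg [-0.03  0.01 -0.19]
```

View pics/c1.png

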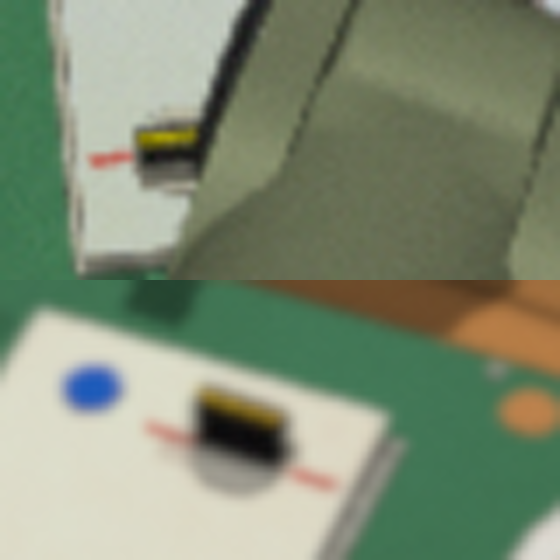

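```bash
python3 - <<'E'
from h import *
from workcell import bot
g=bot.grab_frame("scene")
z=cv2.resize(g["image"][:,:,::-1][182:212,250:290],None,fx=20,fy=20,interpolation=cv2.INTER_CUBIC)
cv2.imwrite("pics/c2.png",z)
im=g["image"].astype(int);r,gg,b=im[...,0],im[...,1],im[...,2]
my=(r>90)&(gg>75)&(b<60)&(abs(r-gg)<60); mr=(r-gg>45)&(r-b>45)
for nm,m,zz in(("y",my,.157),("r",mr,.1275)):
    v,u=np.nonzero(m[182:212,250:290]);u=u+250;v=v+182
    X=np.array([back(g,(a,c),zz) for a,c in zip(u,v)])
    if len(X)>3:
        d=np.linalg.svd(X[:,:2]-X[:,:2].mean(0))[2][0];print(nm,len(X),X.mean(0),np.arctan(d[0]/d[1]))
E
```

```text
y 16 [5.28586944e-01 8.22026209e-05 1.57000000e-01] -0.08216002434055104
r 8 [0.5234084  0.00401553 0.1275    ] -0.1123087679991783
```

View pics/c2.png

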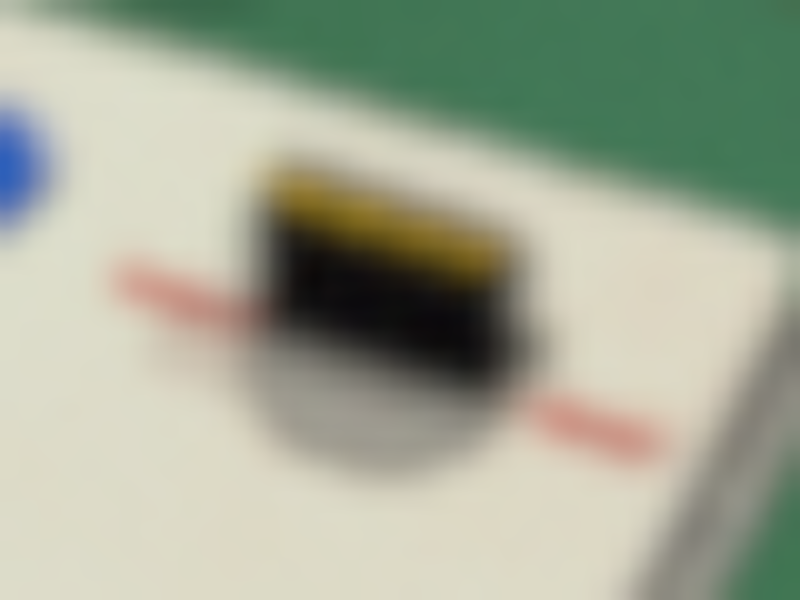

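servo_tool:
  rows:
    - [[1,2.6,0,0,0,0],[0.8,2.5,1,0,0,0],[0,0,3,0,0,0],[0,0,1.5,0,0,0],[0,0,0,0,0,0]]
  squeeze: 40

```text
clock: 14.05
position: [0.5206, -0.0678, 0.1456]
tool_rot: [-3.14, 0.0, 1.658]
force: [-0.3, -0.3, 0.8]
grip_width: -0.0001
```

```bash
python3 - <<'E'
from h import *
from workcell import bot
p=np.load("pose2.npy")
delta(bot,w2w(p,[-.0445,-.037,.129])[0],1.6565)
g=bot.grab_frame("scene")
cv2.imwrite("pics/d1.png",cv2.resize(g["image"][:,:,::-1][130:220,200:300],None,fx=6,fy=6,interpolation=cv2.INTER_CUBIC))
E
```

```text
t 14.05 pos [ 0.5206 -0.0678  0.1456] rot [-3.14   0.     1.658] F [-0.3 -0.3  0.8] w -0.0001
tool shift cm [-0.07  0.12  1.66]
turn deg [-0.11  0.    0.08]
```

View pics/d1.png

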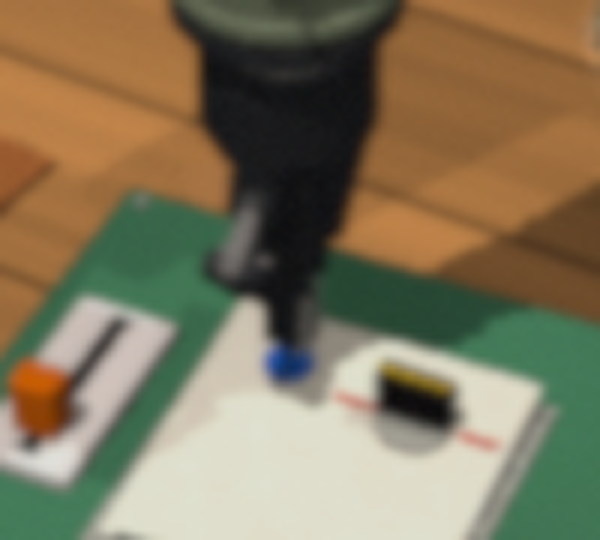

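servo_tool:
  rows:
    - [[0,0,1,0,0,0],[0,0,0.6,0,0,0],[0,0,0.3,0,0,0],[0,0,0,0,0,0]]

```text
clock: 14.6
position: [0.521, -0.0681, 0.1273]
tool_rot: [-3.141, -0.0, 1.658]
force: [-2.5, 0.8, 5.2]
grip_width: 0.0
```

servo_tool:
  rows:
    - [[0,0,0.3,0,0,0],[0,0,0.3,0,0,0],[0,0,0,0,0,0]]

```text
clock: 14.98
position: [0.5207, -0.0681, 0.1214]
tool_rot: [-3.141, -0.0, 1.657]
force: [-5.1, 0.5, 5.6]
grip_width: 0.0
```

servo_tool:
  rows:
    - [[0,0,0.2,0,0,0],[0,0,0.2,0,0,0],[0,0,0,0,0,0]]

```text
clock: 15.35
position: [0.5208, -0.0682, 0.1189]
tool_rot: [3.141, -0.001, 1.657]
force: [-15.5, 2.4, 42.1]
grip_width: -0.0001
```

servo_tool:
  rows:
    - [[0,0,0.1,0,0,0],[0,0,0.1,0,0,0],[0,0,0,0,0,0]]

```text
clock: 15.72
position: [0.521, -0.0682, 0.1185]
tool_rot: [3.14, -0.002, 1.657]
force: [-26.8, 5.4, 82.6]
grip_width: 0.0005
```

servo_tool:
  rows:
    - [[0,0,-0.2,0,0,0],[0,0,0,0,0,0],[0,0,0,0,0,0]]

```text
clock: 16.1
position: [0.5208, -0.0681, 0.1189]
tool_rot: [3.141, -0.001, 1.657]
force: [-14.9, 3.1, 41.7]
grip_width: -0.0002
```

```bash
python3 - <<'E'
from h import *
from workcell import bot
p=np.load("pose2.npy")
delta(bot,w2w(p,[-.0445,-.037,.119])[0],1.6565)
g=bot.grab_frame("scene")
cv2.imwrite("pics/d2.png",cv2.resize(g["image"][:,:,::-1][140:230,195:295],None,fx=6,fy=6,interpolation=cv2.INTER_CUBIC))
im=g["image"].astype(int);r,gg,b=im[...,0],im[...,1],im[...,2]
my=(r>90)&(gg>75)&(b<60)&(abs(r-gg)<60)
v,u=np.nonzero(my[182:212,250:290]);X=np.array([back(g,(a+250,c+182),.148) for a,c in zip(u,v)])
d=np.linalg.svd(X[:,:2]-X[:,:2].mean(0))[2][0];print(len(X),X.mean(0),np.arctan(d[0]/d[1]))
E
```

```text
t 16.1 pos [ 0.5208 -0.0681  0.1189] rot [ 3.141e+00 -1.000e-03  1.657e+00] F [-14.9   3.1  41.7] w -0.0002
tool shift cm [-0.04  0.1  -0.01]
turn deg [ 0.02 -0.07  0.04]
11 [ 5.25229270e-01 -3.48747733e-05  1.48000000e-01] -0.09251810139535027
```

View pics/d2.png

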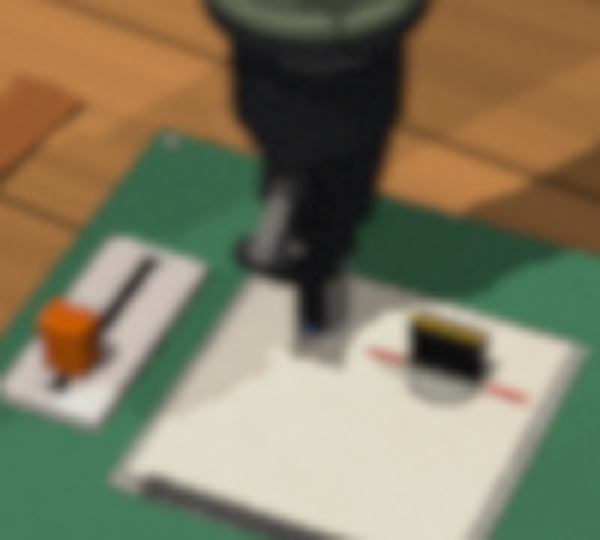

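servo_tool:
  rows:
    - [[0,0,-0.08,0,0,0],[0,0,0,0,0,0],[0,0,0,0,0,0],[0,0,0,0,0,0]]

```text
clock: 16.65
position: [0.5208, -0.0681, 0.1191]
tool_rot: [-3.142, -0.001, 1.657]
force: [-9.8, 1.1, 25.6]
grip_width: 0.0
```

```bash
python3 - <<'E'
from workcell import bot
print(bot.observe()["force"],bot.observe()["position"]); print(bot.job_done())
E
```

```text
[-9.75106544  1.11081651 25.59229008] [ 0.52077874 -0.06813847  0.11909375]
the job is handed in; nothing more can be done
None
```

I did all three steps in order and handed the job in at 16.7 s, with the arm still pressing the cover shut. The hand-in gave no verdict.

- **Lock:** I pushed the grip along its track until the force rose to about 19 N, against 2 N of friction. The last picture shows it at the far end.
- **Fastener:** I gripped it and turned it about 68° clockwise, then let go. The slot measured 0.082 rad before the cover was pressed and 0.093 rad after. The wheel's own turn is 0.086 rad, so the slot is aligned to about 0.01 rad. A rougher reading from the red marks themselves gave 0.11 rad, which is still within tolerance.
- **Cover:** I pressed on the blue spot with the fingers shut. The fingertips stopped at z 0.119, the listed height of the spot with the cover shut, and the force rose sharply there. The vertical push briefly reached 83 N (wrist force about 87 N, under the 120 N limit). I eased it to about 26 N for the hold.

I never moved near the bowl, jar or rib, but I took no final measurement of where they are.

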